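# Bring the roller shaft's flat up and lock it

## Task

The drive-roller shaft in the bench fixture has to be locked with its milled flat facing straight up; the flat starts somewhere on the underside, where it can be neither seen nor measured, so it must be found by touch between the two bearing blocks while the shaft is turned by its black fluted knob in front. With the flat square to the top, swing the hold-down arm over and press it fully home so that its foot sits flush on the flat, and let go. Leave the tools and parts around the fixture where they are.

Things in the scene. Friction and masses are not known exactly. Their poses are not given: they have to be found in the camera images.
- fixture: Shaft fixture, stands fast: steel base 126 x 166 x 12 mm (origin: centre of its underside; x along the shaft away from the robot, y left, z up) with two aluminium bearing blocks at x = -55..-35 and 35..55 mm, 48 mm wide (feet 70), tops at z = 109 mm, and at y = -60 mm, x within 20 mm, a post 115 mm high for the arm. A 40 mm toothed pulley sits on the shaft behind the rear block.
- shaft_mid (a point): Point on the axis of the steel shaft midway between the blocks, 85 mm above the worktop; its axes are the fixture's and do not turn. Shaft diameter 28 mm; within 32 mm of here along x it has one flat 6 mm deep, 23 mm wide: 8 mm from the axis, the round 14 mm. Unmeasured: the flat starts facing anywhere within 80 degrees of straight down. The shaft stays where left; turning takes 0.15 N m.
- knob_mid (a point): Point of the fixture (does not turn) on the shaft's axis at the middle of the black fluted knob, 102.5 mm in front of shaft_mid, 85 mm above the worktop. The knob is fast on the shaft, 35 mm in diameter, 35 mm long, overhanging the base with nothing below. Grip it across, roll the hand about the shaft's axis, regrasp for more; it turns endlessly both ways.
- clamp_pivot (a point): Point of the fixture on the pivot of the hold-down arm: 60 mm to the right (-y) of the shaft's axis and 105 mm above the worktop; the pivot's axis is the fixture's x axis.
- clamp_ball (a point): Centre of the 22 mm black ball on the end of the hold-down arm, 130 mm from the pivot (home: 70 mm left of the shaft's axis, 105 mm above the worktop). The arm is a steel strap 17 mm wide, 8 mm thick; 60 mm from the pivot a foot 10 mm wide comes down on the middle of the flat. y axis: from pivot to ball; z: out of the face that is on top when closed.
- hold_down (a joint): Angle of the hold-down arm in rad: 0 home (level, foot flush on an upward flat), growing as it swings up and back to the right, upright at 1.57, at most 2.4. On the round of the shaft the foot stops at about 0.10. The pivot is stiff (0.15 N m): the arm stays at any angle and is pushed over near its end with 2 to 4 N.
- hex_key: Black L-shaped hex key, 30 x 74 x 8 mm, lying on the worktop; origin at the centre of its underside. Leave it.
- caliper: Caliper, 72 x 200 x 12 mm, lying on the worktop; origin at the middle of its underside, long axis y. Leave it.
- print_gear: Printed gear, 52 mm across, 10 mm thick, lying flat; origin at the centre of its underside. Leave it.
- brush: Wooden brush, 13 x 150 x 16 mm, lying on the worktop; origin at the middle of its underside, long axis y. Leave it.
- ipa_bottle: White dropper bottle with a pointed cap, 52 mm across, 147 mm tall, standing behind the fixture; origin at the centre of its underside. Leave it.
- motor: Stepper motor, 46 x 42 x 65 mm, standing with its shaft up far to the left; origin at the centre of its underside. Leave it.

How it is judged:
At the end, for the whole second after the job is handed in: The hold-down arm rests within 0.03 rad of home (foot within about 1.7 mm of flush on the flat, possible only with the flat up to about 15 degrees), at rest; hex key, caliper, gear, brush, bottle and motor are within 30 mm of where they were (value of joint hold_down below 0.03 rad and velocity of joint hold_down between -0.05 and 0.05 rad/s); the robot touches nothing.
It fails at once if A thing lying round the fixture is pushed away by more than 30 mm (distance of any of hex_key, caliper, print_gear, brush, ipa_bottle, motor from where it was at the start of the episode above 0.03 m).
It also fails if it takes over 72 s, if anything falls off the work surface, if the arm or the gripper's body presses on something with over 40 N, if the wrist force passes 120 N, or if a joint passes its speed limit or range.

## Robot

A 6-joint arm with a two-finger parallel gripper is mounted at the origin on a cart in front of the work surface, level with it; the furniture and walls round the work are solid. World frame = base frame: x ahead of the robot, y to its left, z up, the work surface at z = 0. Lengths are in m, angles in rad, forces in N, time in s.
With the tool pointing down it reaches from about 0.3 to 0.875 m from the base axis. Payload 6.4 kg.
Tool frame: the origin (TCP) lies on the centre line of the jaws, within the pads' length; the fingertips stand 22 mm ahead of it and the grasp point (between the pads) lies 3 mm ahead of it; z points along the fingers, y is the line along which they close (so a half turn about z gives the same grasp; the last joint's range is limited). The gripper opens to 85 mm and grips with 20 to 120 N. Pads are 22 mm wide; open, the fingers measure 114 mm over their backs; the gripper's body (76 mm by 85 mm) begins 54 mm behind the grasp point. The pads swing forward as they close: fully open they stand 13 mm farther back than shut.
Start: joints at [0.962, 0.181, 1.607, -0, 1.354, -0.206], TCP at [0.225, 0.529, 0.253] pointing down, gripper open.
Joint ranges: [-2.99, 2.99], [-0.89, 2.07], [0.3, 2.58], [-1.14, 4.28], [0, 2.63], [-3.12, 3.12]. Speed limits (rad/s): [2.57, 2.57, 3.01, 3.14, 3.14, 3.14].

## Interface

Orientations are given as a unit quaternion [w, x, y, z].
In Python, from plant import ctrl gives the robot as it stands. The module is installed in compiled form; this text tells all that it offers.
- The arm moves only by the tool play_rows, never from a script. Its argument "deltas" is a list that holds one entry, the list of rows, each a list of 7 numbers: the shift along the tool's x, y, z in cm, then the turn, a rotation vector about the tool's x, y, z in degrees, then the finger opening in cm, from 0 to 8.54. In form: [[[dx, dy, dz, rx, ry, rz, jaw], ...]]. A call has 1 to 12 rows; each row is the pose to reach, as a shift and turn from the pose commanded when the call began, along the tool's axes at that moment; what a row does not reach only later rows make up. A row lasts 1/12 s, in which the tool goes at most 41.7 mm and 7.16 degrees, less where a joint would pass 70% of its speed; a pose out of reach is approached as far as the arm can. A call with a gripper value outside its range is refused whole. The fingers move at their own pace and stop on an object; "force" is the grip in N (left out, the last holds). Time passes only in rows, so rows that repeat a pose let the fingers close. It gives the time, the measured TCP pose, the force, the opening and the grip force at its end, in the units of the state.
- ctrl.read_state(): the state, without advancing time (a new reading comes with each control period).
- ctrl.read_camera(name): name is "scene" or "top"; returns a dict with "img" (420x560x3 uint8, red, green, blue), "depth" (420x560 float32, m along the optical axis (not along the pixel's ray), 0 where there is no reading), "fovy" (degrees; the focal length in pixels is half the picture's height over the tangent of half this angle, whatever the lens; pixels are square), "cx", "cy" (the principal point, pixels), "k1" (the pictures are not rectified: a ray, as slopes to the right and down, at radius r is drawn at 1 + k1 r^2 times it, then the intrinsics apply), "rvec" (rotation vector, rad) and "tvec" (3), from world to camera coordinates, as OpenCV has them. Camera axes: x right, y down, z forward; pixel columns grow to the right and rows downward; lengths in m; the calibration is good to about 2 mm. A picture is of the moment at which its call begins.
- ctrl.hand_in(): hands the job in; it is judged then, once.
The state is a dict: "time_s": time; "joints": joint angles; "qvel": joint speeds; "joint_efforts": joint torques, N m; "tcp_pos": TCP position; "ee_rot": TCP orientation; "ft_force": force on the tool from outside, world axes, zero at the start; "ft_torque": the same for the moment, N m; "width": opening from 0.0 (shut) to 1.0 (fully open); "grasp_force": force on a finger pad.
Only numpy, scipy, OpenCV 4.12 (cv2) and the standard library are available. Lean on these libraries where they do the work, as an engineer would, in place of code of your own. Each camera call takes 0.05 s, during which the arm holds its last target. There are 200 camera calls.

## Working session

There is one attempt and no reset: what is moved stays moved. The work goes in short steps, Python scripts to look and compute and a tool call to move; the robot and the scene stay as the last step left them, time stands still between calls to the robot, and variables do not carry over. Pictures are saved under pics/ and viewed, at most 10 in all, crops included, and the job is handed in when it is done.

Besides the shell and the picture viewer there is one more tool, called as name([rows], argument=value, ...), one row to a line, values as JSON. play_rows: Moves the arm, as the interface text tells. Its arguments: {"type":"object","properties":{"deltas":{"type":"array"},"force":{"type":"number"}},"required":["deltas"]}

```bash
mkdir -p pics; cat > h.py <<'E'
import numpy as np, cv2
from plant import ctrl
from scipy.spatial.transform import Rotation as R
def cam(n):
    c=ctrl.read_camera(n); h,w=c['img'].shape[:2]
    f=h/2/np.tan(np.radians(c['fovy'])/2)
    c['f']=f; c['Rm']=R.from_rotvec(c['rvec']).as_matrix(); return c
def pts(c):
    h,w=c['depth'].shape; u,v=np.meshgrid(np.arange(w),np.arange(h))
    return unproj(c,u,v,c['depth'])
def slopes(c,u,v):
    xd=(u-c['cx'])/c['f'];yd=(v-c['cy'])/c['f'];x,y=xd,yd
    for _ in range(20):
        s=1+c['k1']*(x*x+y*y);x=xd/s;y=yd/s
    return x,y
def unproj(c,u,v,d):
    x,y=slopes(c,u,v); P=np.stack([x*d,y*d,d+0*x],-1)
    return (P-np.ravel(c['tvec']))@c['Rm']
def plane(c,u,v,z):
    x,y=slopes(c,u,v); r=np.array([x,y,1.])@c['Rm']; o=-np.ravel(c['tvec'])@c['Rm']
    return o+r*(z-o[2])/r[2]
def save(c,n): cv2.imwrite('pics/'+n,c['img'][...,::-1])
E
python3 - <<'E'
from h import *
for n in('scene','top'):
    c=cam(n);save(c,n+'0.png');print(n,c['f'],c['k1'],-np.ravel(c['tvec'])@c['Rm'])
    np.save(n+'.npy',pts(c))
s=ctrl.read_state();print(s)
E
```

```text
scene 462.49617612658955 -0.039727828574702556 [-0.33132917 -0.5755749   0.93562856]
top 534.9599267220485 -0.13444579983194616 [ 0.42074643 -0.01917626  1.63423531]
{'time_s': 0.1, 'joints': array([ 9.61698844e-01,  1.81455276e-01,  1.60791547e+00, -4.48700433e-06,
        1.35379062e+00, -2.06302162e-01]), 'qvel': array([ 0.00051442, -0.00050237, -0.00328461, -0.00043658,  0.00159447,
        0.00058019]), 'joint_efforts': array([ 9.23899970e-04, -4.45870328e+01, -3.52240098e+01, -8.86578619e-05,
        3.99415410e-03,  1.70920696e-06]), 'tcp_pos': array([0.22511094, 0.52860028, 0.25247706]), 'ee_rot': array([-3.08985474e-04,  2.00038400e-01,  9.79787744e-01, -7.20935635e-04]), 'ft_force': array([-0.93604436,  0.88562471, -0.51791031]), 'ft_torque': array([-0.02748857,  0.00245653, -0.03346704]), 'grasp_force': 0.0, 'width': 1.0011255283804197}
```

View pics/scene0.png

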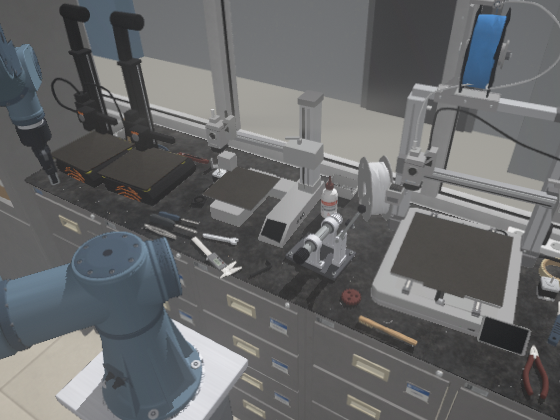

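View pics/top0.png

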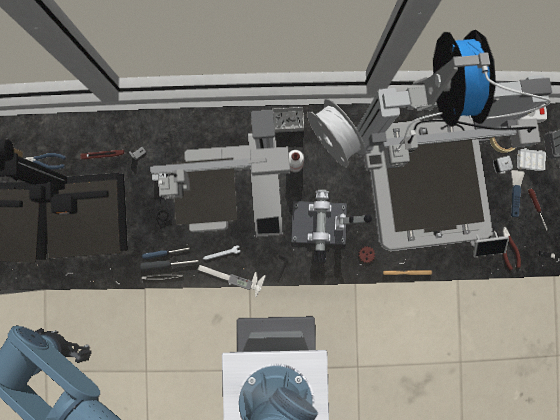

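The fixture is at about (320,222) in the top view and (322,245) in the scene view. The hold-down arm is swung to the right, with its ball near (367,219) in top. Next I'll enlarge and measure it.

```bash
python3 - <<'E'
from h import *
a=cv2.imread('pics/top0.png')[175:285,270:400];b=cv2.imread('pics/scene0.png')[170:310,270:400]
cv2.imwrite('pics/crop.png',np.hstack([cv2.resize(a,(520,440),interpolation=2)[:, :],cv2.resize(b,(0,0),fx=440/140,fy=440/140,interpolation=2)])[:, :800] if 0 else np.hstack([cv2.resize(a,(400,338)),cv2.resize(b,(400,431))[:338]]) if 0 else np.hstack([cv2.resize(a,(400,338)),cv2.resize(b[:110],(400,338))]))
c=cam('top');P=pts(c);np.save('top.npy',P)
m=(c['depth']>0)
sl=np.s_[170:285,270:400]
Q=P[sl];D=m[sl]
def rect(lo,hi):
    k=D&(Q[...,2]>lo)&(Q[...,2]<hi)&(Q[...,0]>.25)
    n,l,st,ce=cv2.connectedComponentsWithStats(k.astype(np.uint8))
    for i in range(1,n):
        if st[i,4]>15:
            q=Q[l==i];print(lo,hi,st[i],q.mean(0).round(4),q.min(0).round(3),q.max(0).round(3),cv2.minAreaRect((q[:,:2]*1000).astype(np.float32)))
rect(.006,.018);rect(.08,.095);rect(.095,.104);rect(.104,.113);rect(.113,.25)
E
```

```text
0.006 0.018 [ 21  29  26  45 797] [ 0.5426 -0.0966  0.0125] [ 0.478 -0.139  0.006] [ 0.613 -0.06   0.018] ((545.0014038085938, -100.0540771484375), (76.10139465332031, 134.2723846435547), 85.27159118652344)
0.006 0.018 [ 55  33  24  42 528] [ 0.5344 -0.197   0.0124] [ 0.471 -0.234  0.006] [ 0.598 -0.163  0.018] ((534.723388671875, -199.44168090820312), (70.78919982910156, 125.6285400390625), 88.73707580566406)
0.006 0.018 [ 89  75  18  19 164] [ 0.4389 -0.2899  0.0112] [ 0.412 -0.319  0.006] [ 0.466 -0.265  0.018] ((438.44219970703125, -290.72210693359375), (49.63730239868164, 52.28388595581055), 43.1732063293457)
0.006 0.018 [13 86  7  5 17] [ 0.433  -0.0425  0.0088] [ 0.427 -0.053  0.007] [ 0.44  -0.035  0.012] ((433.56085205078125, -43.61054229736328), (18.20509910583496, 12.13723373413086), 88.68997955322266)
0.006 0.018 [ 7 92 10 16 34] [ 0.4003 -0.0291  0.0096] [ 0.377 -0.043  0.006] [ 0.422 -0.015  0.014] ((398.45440673828125, -30.189146041870117), (16.218883514404297, 50.10381317138672), 72.56766510009766)
0.006 0.018 [117 101   9   4  24] [ 0.3812 -0.3602  0.0137] [ 0.376 -0
[... 1881 characters left out ...]
6132812, -203.99964904785156), (10.692482948303223, 28.82347297668457), 52.52248764038086)
0.104 0.113 [45 61 13  9 64] [ 0.4942 -0.1436  0.1083] [ 0.484 -0.161  0.104] [ 0.507 -0.127  0.113] ((495.7454833984375, -143.8950653076172), (34.64735412597656, 23.02400779724121), 88.0281753540039)
0.113 0.25 [ 0  0 20  4 64] [ 0.6626 -0.0283  0.2244] [ 0.66  -0.055  0.195] [ 0.665 -0.003  0.248] ((662.40087890625, -29.123462677001953), (2.992321252822876, 51.561771392822266), 2.447885036468506)
0.113 0.25 [ 70  44  32  14 208] [ 0.5323 -0.2344  0.1807] [ 0.517 -0.269  0.113] [ 0.543 -0.198  0.239] ((530.6838989257812, -233.4732208251953), (25.672266006469727, 70.56294250488281), 2.2734315395355225)
```

View pics/crop.png

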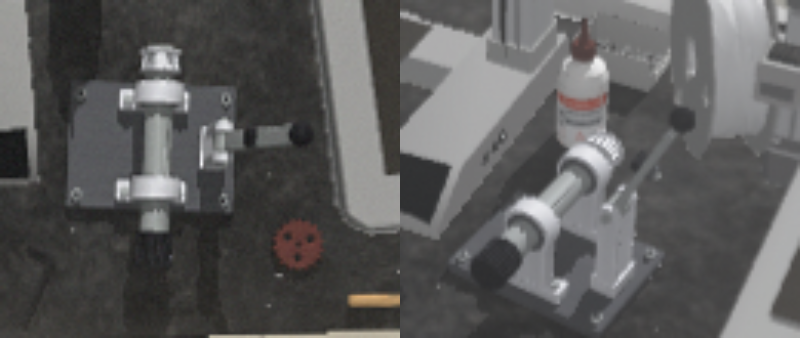

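The crop shows the shaft running roughly along x, with a slight yaw. The black knob is in front, around crop (150,250), and the arm is tilted back to the right with its ball around crop (300,133). I'll fit the axis from depth in both views.

```bash
cat >> h.py <<'E'
from scipy.optimize import least_squares
E
python3 - <<'E'
from h import *
T=np.load('top.npy').reshape(-1,3);S=np.load('scene.npy').reshape(-1,3)
for nm,P in(('top',T),('scene',S)):
    P=P[np.isfinite(P).all(1)]
    k=(abs(P[:,0]-.54)<.028)&(abs(P[:,1]+.147)<.02)&(P[:,2]>.075)&(P[:,2]<.105);q=P[k]
    k2=(P[:,0]<.453)&(P[:,0]>.40)&(abs(P[:,1]+.14)<.025)&(P[:,2]>.07)&(P[:,2]<.11);q2=P[k2]
    def f(p):
        ax=lambda q,r:(np.hypot((q[:,1]-p[0]-p[1]*(q[:,0]-.54))*np.cos(p[1]),q[:,2]-.085-p[2])-r)
        return np.r_[ax(q,.014),ax(q2,.0172)]
    r=least_squares(f,[-.147,-.06,0],loss='soft_l1',f_scale=.002);print(nm,len(q),len(q2),r.x,np.abs(r.fun).mean())
    a=r.x[1];u=np.array([np.cos(a),np.sin(a)]);n=np.array([-u[1],u[0]]);o=np.array([.54,r.x[0]])
    d=P[:,:2]-o;s=d@u;t=d@n
    b=(P[:,2]>.104)&(P[:,2]<.113)&(abs(t)<.02)&(abs(s)<.07)
    for m in(b&(s<0),b&(s>0)): print(' block',np.percentile(s[m],[1,5,50,95,99]).round(4))
    m=(abs(t)<.01)&(s<-.07)&(s>-.16)&(P[:,2]>.095)&(P[:,2]<.108);print(' knob',np.percentile(s[m],[1,5,50,95,99]).round(4))
    m=(P[:,2]>.009)&(P[:,2]<.015)&(abs(s)<.08)&(abs(t)<.1);print(' base s',np.percentile(s[m],[1,99]).round(4),'t',np.percentile(t[m],[1,99]).round(4))
    m=(P[:,2]>.2)&(P[:,2]<.26)&(abs(s)<.02)&(t<-.06)&(t>-.16);print(' ball',s[m].mean(),t[m].mean(),P[m].mean(0) if m.any() else '', m.sum(), P[m].max(0) if m.any() else 0)
E
```

```text
top 169 132 [-0.14565887 -0.06571812  0.00082747] 0.0021725390545648928
 block [-0.0585 -0.0554 -0.045  -0.0272 -0.0012]
 block [0.0073 0.0133 0.0445 0.0584 0.0684]
 knob [-0.1186 -0.1159 -0.097  -0.073  -0.0724]
 base s [-0.0625  0.062 ] t [-0.0825  0.0824]
 ball -0.0012458119066668142 -0.10976439527402128 [ 0.53154856 -0.25510451  0.22452725] 78 [ 0.54243826 -0.24247674  0.23936594]
scene 151 200 [-0.14616995 -0.07143066  0.00092552] 0.0021856059340944357
 block [-0.0602 -0.057  -0.047  -0.0376 -0.0359]
 block [0.0332 0.0335 0.0428 0.0533 0.0584]
 knob [-0.1225 -0.1213 -0.1    -0.0727 -0.0705]
 base s [-0.0643  0.0598] t [-0.0839  0.0809]
 ball -0.005281583441125498 -0.11355508933525424 [ 0.52662747 -0.25905851  0.22382657] 78 [ 0.53871202 -0.24433457  0.23603675]
```

```bash
cat >> h.py <<'E'
YAW=-.068; MID=np.array([.539,-.146,.085])
F=R.from_euler('z',YAW)
def pose(s,back,a,off=(0,0)):
    "hand rolled a deg about shaft axis at station s mm, grasp point `back` mm behind axis; off: fixture y,z mm"
    Rt=F*R.from_euler('x',a,degrees=True)*R.from_matrix(np.array([[-1,0,0],[0,1,0],[0,0,-1.]]))
    p=MID+F.apply([s/1000,off[0]/1000,off[1]/1000])-Rt.apply([0,0,(back+3)/1000]); return p,Rt
def cur():
    s=ctrl.read_state(); q=s['ee_rot']; return s,np.array(s['tcp_pos']),R.from_quat([q[1],q[2],q[3],q[0]])
def delta(*args,**k):
    s,p,r=cur(); p2,r2=pose(*args,**k); d=r.apply(p2-p,inverse=True)*100
    print(args,k,d.round(2),np.degrees((r.inv()*r2).as_rotvec()).round(1),'world',p2.round(3))
def rep():
    s,p,r=cur(); e=F.apply(p-MID,inverse=True)*1000
    print('t',round(s['time_s'],2),'fix mm',e.round(1),'a',np.degrees((F.inv()*r*R.from_matrix(np.diag([-1,1,-1.])).inv()).as_rotvec()).round(1),'j',np.degrees(s['joints']).round(0),'F',F.apply(s['ft_force'],inverse=True).round(1),'M',np.round(s['ft_torque'],2),'w',round(s['width']*85.4,1),'g',round(s['grasp_force'],1))
E
python3 - <<'E'
from h import *
rep();delta(-104,110,0);delta(-104,80,-50);delta(-104,0,-50)
E
```

```text
t 0.15 fix mm [-359.   651.8  167.6] a [ -0.1   0.  -19.2] j [ 55.  10.  92.  -0.  78. -12.] F [-0.5 -0.7  0.2] M [-0.01 -0.04  0.  ] w 85.9 g 0.0
(-104, 110, 0) {} [-45.5  -53.17   5.52] [ -0.1  -0.  -19.2] world [ 0.435 -0.139  0.198]
(-104, 80, -50) {} [-43.41 -47.16  11.48] [ 49.4  -8.4 -17.9] world [ 0.44  -0.075  0.138]
(-104, 0, -50) {} [-45.43 -52.94  16.63] [ 49.4  -8.4 -17.9] world [ 0.435 -0.137  0.087]
```

play_rows([
  [[-45.5, -53.2, 5.5, 0, 0, -19.2, 6], [-45.5, -53.2, 5.5, 0, 0, -19.2, 6], [-45.5, -53.2, 5.5, 0, 0, -19.2, 6], [-45.5, -53.2, 5.5, 0, 0, -19.2, 6], [-45.5, -53.2, 5.5, 0, 0, -19.2, 6], [-45.5, -53.2, 5.5, 0, 0, -19.2, 6], [-45.5, -53.2, 5.5, 0, 0, -19.2, 6], [-45.5, -53.2, 5.5, 0, 0, -19.2, 6], [-45.5, -53.2, 5.5, 0, 0, -19.2, 6], [-45.5, -53.2, 5.5, 0, 0, -19.2, 6], [-45.5, -53.2, 5.5, 0, 0, -19.2, 6], [-45.5, -53.2, 5.5, 0, 0, -19.2, 6]],
], force=60)

```text
time_s: 1.15
tcp_pos: [0.3741, 0.0542, 0.2144]
ee_rot: [0.0, 0.034, 0.999, -0.0]
ft_force: [1.5, 1.1, 0.5]
width: 0.704
grasp_force: 0.0
```

```bash
python3 - <<'E'
from h import *
rep();delta(-104,110,0);delta(-104,80,-50);delta(-104,0,-50)
E
```

```text
t 1.15 fix mm [-178.1  188.5  129.4] a [ 0.  -0.1  0. ] j [-10. -15. 121.   0.  74. -96.] F [1.4 1.2 0.5] M [-0.04 -0.01  0.  ] w 60.1 g 0.0
(-104, 110, 0) {} [ -7.4  -18.86   1.64] [0.  0.1 0. ] world [ 0.435 -0.139  0.198]
(-104, 80, -50) {} [ -7.4  -12.5    7.61] [50.   0.1 -0. ] world [ 0.44  -0.075  0.138]
(-104, 0, -50) {} [ -7.39 -18.63  12.75] [50.   0.1 -0. ] world [ 0.435 -0.137  0.087]
```

play_rows([
  [[-7.4, -12.5, 3.6, 25, 0, 0, 6], [-7.4, -12.5, 7.6, 50, 0, 0, 6], [-7.4, -12.5, 7.6, 50, 0, 0, 6], [-7.4, -12.5, 7.6, 50, 0, 0, 6], [-7.4, -12.5, 7.6, 50, 0, 0, 6], [-7.4, -12.5, 7.6, 50, 0, 0, 6], [-7.4, -12.5, 7.6, 50, 0, 0, 6], [-7.4, -12.5, 7.6, 50, 0, 0, 6], [-7.4, -12.5, 7.6, 50, 0, 0, 6]],
])

```text
time_s: 1.9
tcp_pos: [0.4388, -0.0726, 0.1365]
ee_rot: [-0.016, 0.029, 0.906, -0.421]
ft_force: [0.0, 0.5, 0.1]
width: 0.706
grasp_force: 0.0
```

```bash
python3 - <<'E'
from h import *
rep();delta(-104,80,-50);delta(-104,0,-50)
E
```

```text
t 1.9 fix mm [-105.    66.5   51.5] a [-49.9   0.2   0.3] j [  4.  18. 113. -54.  70. -53.] F [0.  0.5 0.1] M [ 0.39 -0.04  0.01] w 60.3 g 0.0
(-104, 80, -50) {} [-0.1  -0.33  0.1 ] [ 0.1 -0.1  0.3] world [ 0.44  -0.075  0.138]
(-104, 0, -50) {} [-0.1  -0.34  8.1 ] [ 0.1 -0.1  0.3] world [ 0.435 -0.137  0.087]
```

play_rows([
  [[-0.1, -0.2, 4, 0, 0, 0, 6], [-0.1, -0.3, 8.1, 0, 0, 0, 6], [-0.1, -0.3, 8.1, 0, 0, 0, 6], [-0.1, -0.3, 8.1, 0, 0, 0, 3], [-0.1, -0.3, 8.1, 0, 0, 0, 3], [-0.1, -0.3, 8.1, 0, 0, 0, 3], [-0.1, -0.3, 8.1, 0, 0, 0, 3], [-0.1, -0.3, 8.1, 0, 0, 0, 3]],
], force=60)

```text
time_s: 2.57
tcp_pos: [0.4367, -0.1357, 0.0881]
ee_rot: [-0.013, 0.031, 0.907, -0.42]
ft_force: [1.4, 6.7, -11.1]
width: 0.367
grasp_force: 60.0
```

```bash
python3 - <<'E'
from h import *
rep();delta(-104,0,-50)
for a in(-25,0,25,50,70):delta(-104,0,a)
c=cam('scene');save(c,'grip.png');cv2.imwrite('pics/grip.png',cv2.resize(c['img'][170:310,240:400,::-1],(640,560)))
E
```

```text
t 2.57 fix mm [-102.8    3.3    3.1] a [-49.7  -0.2   0. ] j [ -4.  22. 116. -60.  61. -49.] F [  0.9   6.8 -11.1] M [ 2.5  -0.36 -0.06] w 31.3 g 60.0
(-104, 0, -50) {} [0.12 0.02 0.15] [ 0.3  0.1 -0.1] world [ 0.435 -0.137  0.087]
(-104, 0, -25) {} [ 0.12 -0.1   0.18] [-24.7   0.2  -0. ] world [ 0.435 -0.138  0.088]
(-104, 0, 0) {} [ 0.12 -0.21  0.26] [-49.7   0.2   0. ] world [ 0.435 -0.139  0.088]
(-104, 0, 25) {} [ 0.12 -0.27  0.38] [-74.7   0.2   0. ] world [ 0.435 -0.14   0.088]
(-104, 0, 50) {} [ 0.12 -0.27  0.51] [-99.7   0.1   0.1] world [ 0.435 -0.141  0.087]
(-104, 0, 70) {} [ 0.12 -0.24  0.6 ] [-1.197e+02  1.000e-01  1.000e-01] world [ 0.435 -0.142  0.086]
```

View pics/grip.png

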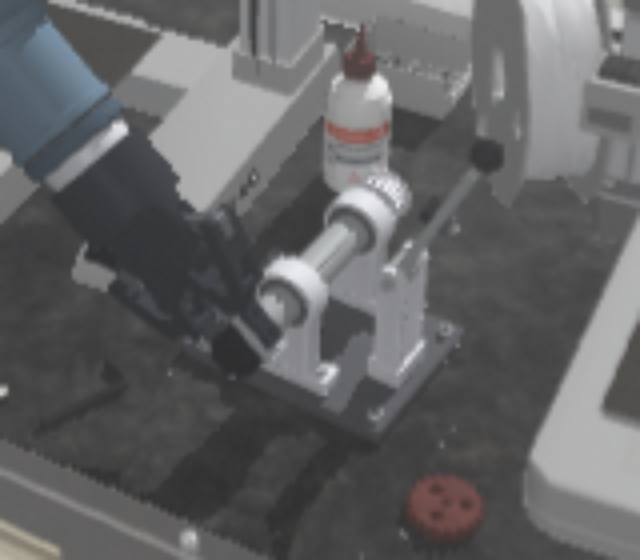

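play_rows([
  [[0, -0.04, 0.01, -7, 0, 0, 3], [0, -0.07, 0.01, -14, 0, 0, 3], [0, -0.1, 0.02, -21, 0, 0, 3], [0, -0.13, 0.04, -28, 0, 0, 3], [0, -0.17, 0.06, -35, 0, 0, 3], [0, -0.2, 0.08, -42, 0, 0, 3], [0, -0.23, 0.11, -49, 0, 0, 3], [0, -0.25, 0.14, -56, 0, 0, 3], [0, -0.27, 0.17, -63, 0, 0, 3], [0, -0.28, 0.2, -70, 0, 0, 3], [0, -0.29, 0.23, -77, 0, 0, 3], [0, -0.29, 0.27, -84, 0, 0, 3]],
])

```text
time_s: 3.62
tcp_pos: [0.4358, -0.1414, 0.0891]
ee_rot: [0.011, 0.03, 0.955, 0.294]
ft_force: [2.8, 7.2, -25.7]
width: 0.364
grasp_force: 62.6
```

```bash
python3 - <<'E'
from h import *
rep()
for a in(35,50,70):delta(-103,0,a)
E
```

```text
t 3.62 fix mm [-103.3   -2.4    4.1] a [34.2 -0.1  0.3] j [ -49.   21.  107.   24.   78. -146.] F [  2.3   7.4 -25.7] M [-1.89 -0.49  0.56] w 31.1 g 62.6
(-103, 0, 35) {} [-0.03 -0.03  0.18] [-0.8  0.   0.3] world [ 0.436 -0.141  0.087]
(-103, 0, 50) {} [-0.02 -0.11  0.19] [-15.8  -0.    0.3] world [ 0.436 -0.141  0.087]
(-103, 0, 70) {} [-0.02 -0.2   0.23] [-35.8  -0.1   0.3] world [ 0.436 -0.142  0.086]
```

play_rows([
  [[0, -0.08, 0.15, -7, 0, 0, 3], [0, -0.12, 0.17, -14, 0, 0, 3], [0, -0.15, 0.19, -21, 0, 0, 3], [0, -0.15, 0.19, -21, 0, 0, 3], [0, -0.15, 0.19, -21, 0, 0, 6], [0, -0.15, 0.19, -21, 0, 0, 6], [0, -0.15, 0.19, -21, 0, 0, 6]],
])

```text
time_s: 4.2
tcp_pos: [0.4364, -0.1419, 0.0875]
ee_rot: [0.016, 0.029, 0.887, 0.46]
ft_force: [0.2, 0.2, 0.4]
width: 0.702
grasp_force: 0.0
```

```bash
python3 - <<'E'
from h import *
rep();s,p,r=cur()
for a in(55,):delta(-103,60,a)
delta(-103,60,-52);delta(-103,0,-52)
T=None
for n in('top','scene'):
    c=cam(n);P=pts(c).reshape(-1,3);C=c['img'].reshape(-1,3)
    q=F.apply(P-MID,inverse=True)*1000
    k=(abs(q[:,0])<28)&(abs(q[:,1])<20)&(q[:,2]>-5)&(q[:,2]<25)
    rad=np.hypot(q[k,1],q[k,2]);th=np.degrees(np.arctan2(q[k,1],q[k,2]))
    for b in range(-90,91,15):
        m=abs(th-b)<7.5
        if m.sum()>2: print(n,b,m.sum(),'r',np.median(rad[m]).round(1),'col',C[k][m].mean().round(0))
E
```

```text
t 4.2 fix mm [-102.6   -2.9    2.5] a [54.9 -0.1  0.1] j [ -54.   34.  100.   31.   93. -153.] F [0.2 0.2 0.4] M [-0.41  0.01  0.04] w 60.0 g 0.0
(-103, 60, 55) {} [ 0.04 -0.05 -5.92] [-0.1 -0.   0.1] world [ 0.433 -0.19   0.121]
(-103, 60, -52) {} [0.02 5.99 2.21] [1.069e+02 1.000e-01 1.000e-01] world [ 0.44  -0.089  0.124]
(-103, 0, -52) {} [0.04 0.25 0.47] [1.069e+02 1.000e-01 1.000e-01] world [ 0.436 -0.137  0.087]
top -75 6 r 13.7 col 100.0
top -45 27 r 14.0 col 131.0
top -30 21 r 13.4 col 138.0
top -15 22 r 12.3 col 144.0
top 0 17 r 12.5 col 142.0
top 15 12 r 11.5 col 145.0
top 30 23 r 10.6 col 140.0
top 45 17 r 11.2 col 137.0
top 60 16 r 13.8 col 130.0
top 75 13 r 11.7 col 141.0
top 90 7 r 11.1 col 118.0
scene -90 3 r 13.6 col 108.0
scene -75 3 r 14.1 col 115.0
scene -60 5 r 15.2 col 135.0
scene -45 8 r 15.1 col 158.0
scene -30 10 r 14.4 col 167.0
scene -15 6 r 12.0 col 174.0
scene 0 4 r 9.7 col 168.0
scene 15 4 r 8.7 col 179.0
scene 30 4 r 8.8 col 168.0
scene 45 7 r 10.6 col 178.0
scene 60 4 r 12.4 col 167.0
```

```bash
python3 - <<'E'
from h import *
def sel(P,base=None):
    q=F.apply(P.reshape(-1,3)-MID,inverse=True)*1000
    k=(abs(q[:,0])<27)&(abs(q[:,1])<14)&(q[:,2]>0)&(q[:,2]<20);return q[k]
def res(q,ps,dy,dz):
    y=q[:,1]-dy;z=q[:,2]-dz; r=np.hypot(y,z); c=np.cos(np.arctan2(y,z)-np.radians(ps))
    pr=np.where(c>8/14,8/np.maximum(c,.1),14.) if ps is not None else 14.
    return r-pr
for n in('top','scene'):
    q0=sel(np.load(n+'.npy')); q1=sel(pts(cam(n)))
    for nm,q in(('before',q0),('now',q1)):
        best=[]
        for ps in range(-90,270,5):
            r=least_squares(lambda x:res(q,ps,*x),[0,0],loss='soft_l1',bounds=(-3,3)); best.append((r.cost/len(q),ps,r.x.round(1).tolist()))
        best.sort(key=lambda t:t[0]);print(n,nm,len(q),[(round(b[0],2),)+b[1:] for b in best[:4]],'at180',[round(b[0],2) for b in best if b[1]==180])
E
```

```text
top before 167 [(np.float64(1.36), 105, [1.4, 1.5]), (np.float64(1.37), 100, [1.8, 1.6]), (np.float64(1.37), 110, [1.0, 1.5]), (np.float64(1.38), 95, [2.1, 1.8])] at180 [np.float64(1.44)]
top now 172 [(np.float64(1.95), 260, [-3.0, -1.9]), (np.float64(1.96), 265, [-3.0, -1.8]), (np.float64(1.97), 255, [-2.8, -1.9]), (np.float64(1.98), 250, [-2.7, -1.9])] at180 [np.float64(2.02)]
scene before 126 [(np.float64(0.7), 225, [-0.0, 1.0]), (np.float64(0.7), 110, [0.4, 1.1]), (np.float64(0.7), 220, [0.1, 1.0]), (np.float64(0.7), 115, [0.3, 1.1])] at180 [np.float64(0.7)]
scene now 52 [(np.float64(0.83), 20, [-0.1, 0.8]), (np.float64(0.84), 25, [-0.2, 0.7]), (np.float64(0.9), 30, [0.4, 0.6]), (np.float64(0.92), 15, [-0.3, 1.0])] at180 [np.float64(1.02)]
```

play_rows([
  [[0, 0.04, 0, 7, 0, 0, 6], [0, 0.07, 0, 14, 0, 0, 6], [0, 0.11, 0.02, 21, 0, 0, 6], [0, 0.14, 0.04, 28, 0, 0, 6], [0, 0.17, 0.05, 35, 0, 0, 6], [0, 0.17, 0.05, 35, 0, 0, 3], [0, 0.17, 0.05, 35, 0, 0, 3], [0, 0.17, 0.05, 35, 0, 0, 3], [0, 0.17, 0.05, 35, 0, 0, 3], [0, 0.14, 0.04, 28, 0, 0, 3], [0, 0.11, 0.02, 21, 0, 0, 3], [0, 0.06, 0, 14, 0, 0, 3]],
])

```text
time_s: 5.4
tcp_pos: [0.4362, -0.1417, 0.0881]
ee_rot: [0.013, 0.031, 0.934, 0.354]
ft_force: [1.1, 9.1, -3.2]
width: 0.368
grasp_force: 60.3
```

play_rows([
  [[0, -0.02, 0, -3, 0, 0, 3], [0, -0.02, 0, -3, 0, 0, 3], [0, -0.02, 0, -3, 0, 0, 6], [0, -0.02, 0, -3, 0, 0, 6], [0, -0.02, -4, -3, 0, 0, 6], [0, -0.02, -8, -3, 0, 0, 6], [0, -0.02, -8, -3, 0, 0, 6]],
])

```text
time_s: 5.98
tcp_pos: [0.4343, -0.2004, 0.1516]
ee_rot: [0.016, 0.032, 0.928, 0.371]
ft_force: [0.8, -0.7, 0.9]
width: 0.701
grasp_force: 0.0
```

```bash
cat > look.py <<'E'
from h import *
rep()
def sel(P):
    q=F.apply(P.reshape(-1,3)-MID,inverse=True)*1000
    k=(abs(q[:,0])<27)&(abs(q[:,1])<14)&(q[:,2]>0)&(q[:,2]<20);return q[k]
for n in('top','scene'):
    q=np.vstack([sel(pts(cam(n))) for _ in range(4)])
    print(n,len(q),[(b,int(m.sum()),np.median(q[m,2]).round(1)) for b in range(-12,13,3) for m in[abs(q[:,1]-b)<1.5] if m.any()])
E
python3 look.py; python3 -c "
from h import *
delta(0,70,0);delta(0,0,0)"
```

```text
t 5.98 fix mm [-100.7  -61.4   66.6] a [43.6 -0.4 -0. ] j [ -56.   24.   98.   26.   94. -148.] F [ 0.9 -0.6  0.9] M [-0.36  0.02 -0.03] w 59.8 g 0.0
top 704 [(-12, 69, np.float64(7.9)), (-9, 74, np.float64(8.5)), (-6, 73, np.float64(8.5)), (-3, 71, np.float64(9.0)), (0, 78, np.float64(9.6)), (3, 74, np.float64(8.2)), (6, 80, np.float64(9.6)), (9, 78, np.float64(9.2)), (12, 87, np.float64(9.0))]
scene 40 [(-12, 17, np.float64(5.6)), (-9, 6, np.float64(9.0)), (-6, 5, np.float64(7.9)), (-3, 3, np.float64(8.8)), (3, 1, np.float64(14.0)), (9, 6, np.float64(10.8)), (12, 1, np.float64(7.7))]
(0, 70, 0) {} [-10.37   4.65   2.89] [44.1 -0.1  0. ] world [ 0.539 -0.146  0.158]
(0, 0, 0) {} [-10.38  -0.22   7.92] [44.1 -0.1  0. ] world [ 0.539 -0.146  0.088]
```

```bash
cat >> h.py <<'E'
RG=F*R.from_matrix(np.array([[0,1,0],[1,0,0],[0,0,-1.]]))
def dfix(s,t,z):
    "tool down, jaws along shaft axis, grasp point at fixture s,t mm and world z mm"
    _,p,r=cur(); p2=MID*[1,1,0]+F.apply([s/1000,t/1000,0])+[0,0,(z+3)/1000]
    print((s,t,z),(r.apply(p2-p,inverse=True)*100).round(2),np.degrees((r.inv()*RG).as_rotvec()).round(1),'now-offset')
E
python3 - <<'E'
from h import *
rep();dfix(-100,-80,300);dfix(-2,-109,285);dfix(-2,-109,226)
E
```

```text
t 6.38 fix mm [-103.6  -53.7   61.5] a [44.1  0.1  0. ] j [ -55.   24.   99.   26.   94. -148.] F [-0.  -0.2  0.3] M [-0.36  0.04  0.  ] w 60.4 g 0.0
(-100, -80, 300) [ -0.34   9.   -13.07] [ 34.4 -34.6  85.1] now-offset
(-2, -109, 285) [-10.14   5.88 -14.03] [ 34.4 -34.6  85.1] now-offset
(-2, -109, 226) [-10.15   1.77  -9.79] [ 34.4 -34.6  85.1] now-offset
```

play_rows([
  [[0, 4, -6, 8, -8, 20, 6], [-0.3, 9, -13, 17, -17, 42, 6], [-0.3, 9, -13, 34.4, -34.6, 85.1, 6], [-0.3, 9, -13, 34.4, -34.6, 85.1, 6], [-0.3, 9, -13, 34.4, -34.6, 85.1, 6], [-3, 8, -13.5, 34.4, -34.6, 85.1, 6], [-6, 7, -14, 34.4, -34.6, 85.1, 6], [-10.1, 5.9, -14, 34.4, -34.6, 85.1, 6], [-10.1, 5.9, -14, 34.4, -34.6, 85.1, 6], [-10.1, 5.9, -14, 34.4, -34.6, 85.1, 6], [-10.1, 5.9, -14, 34.4, -34.6, 85.1, 6], [-10.1, 5.9, -14, 34.4, -34.6, 85.1, 6]],
], force=30)

```text
time_s: 7.38
tcp_pos: [0.5294, -0.2544, 0.2881]
ee_rot: [0.002, 0.666, 0.744, 0.051]
ft_force: [1.0, -0.0, -0.5]
width: 0.706
grasp_force: 0.0
```

```bash
python3 - <<'E'
from h import *
rep();dfix(-2,-109,285);dfix(-2,-109,226)
a=[]
c=cam('scene');P=pts(c);q=F.apply(P-MID,inverse=True)*1000+[0,0,85]
k=(q[...,2]>205)&(q[...,2]<242)&(abs(q[...,0])<16)&(abs(q[...,1]+110)<20)&(c['img'].max(2)<70)
print(k.sum(),q[k].mean(0),q[k].min(0),q[k].max(0))
cv2.imwrite('pics/ball.png',cv2.resize(c['img'][100:310,220:460,::-1],(720,630))[:600])
E
```

```text
t 7.38 fix mm [  -2.3 -108.8  203.1] a [  6.4  -0.1 -79.6] j [-40.   9.  89.   6.  81. -48.] F [ 1.   0.  -0.5] M [-0.02  0.05  0.02] w 60.3 g 0.0
(-2, -109, 285) [-0.03  0.02  0.01] [ 4.2 -4.1 10.3] now-offset
(-2, -109, 226) [-0.41 -0.45  5.88] [ 4.2 -4.1 10.3] now-offsetTraceback (most recent call last):
  File "<stdin>", line 4, in <module>
  File "scipy/spatial/transform/_rotation.pyx", line 2580, in scipy.spatial.transform._rotation.Rotation.apply
ValueError: Expected input of shape (3,) or (P, 3), got (420, 560, 3).
```

Finishing the rotation, then descending and closing on the ball.

play_rows([
  [[0, 0, 0, 2.1, -2, 5, 6], [0, 0, 0, 4.2, -4.1, 10.3, 6], [-0.2, -0.2, 3, 4.2, -4.1, 10.3, 6], [-0.4, -0.45, 5.9, 4.2, -4.1, 10.3, 6], [-0.4, -0.45, 5.9, 4.2, -4.1, 10.3, 6], [-0.4, -0.45, 5.9, 4.2, -4.1, 10.3, 1.5], [-0.4, -0.45, 5.9, 4.2, -4.1, 10.3, 1.5], [-0.4, -0.45, 5.9, 4.2, -4.1, 10.3, 1.5], [-0.4, -0.45, 5.9, 4.2, -4.1, 10.3, 1.5], [-0.4, -0.45, 5.9, 4.2, -4.1, 10.3, 1.5]],
], force=30)

```text
time_s: 8.27
tcp_pos: [0.5308, -0.2562, 0.232]
ee_rot: [0.003, 0.729, 0.684, 0.002]
ft_force: [0.3, -0.5, 4.1]
width: 0.231
grasp_force: 29.3
```

```bash
python3 - <<'E'
from h import *
rep()
for th in range(110,-1,-10):
    t=np.radians(th);dfix(-2,-60+130*np.cos(t),105+130*np.sin(t))
c=cam('scene')
cv2.imwrite('pics/ball.png',cv2.resize(c['img'][100:310,220:460,::-1],(720,630))[:600])
E
```

```text
t 8.27 fix mm [  -0.7 -110.5  147. ] a [  0.2  -0.3 -89.8] j [-37.  13.  91.   0.  75. -34.] F [ 0.4 -0.5  4.1] M [-0.17 -0.14  0.05] w 19.8 g 29.3
(-2, np.float64(-104.46261863233693), np.float64(227.1600407021681)) [ 0.61 -0.13  0.18] [0.4 0.1 0.2] now-offset
(-2, np.float64(-82.57426309670095), np.float64(233.02500789158705)) [ 2.79 -0.12 -0.41] [0.4 0.1 0.2] now-offset
(-2, np.float64(-59.99999999999999), np.float64(235.0)) [ 5.05 -0.11 -0.61] [0.4 0.1 0.2] now-offset
(-2, np.float64(-37.42573690329905), np.float64(233.02500789158705)) [ 7.31 -0.1  -0.41] [0.4 0.1 0.2] now-offset
(-2, np.float64(-15.537381367663052), np.float64(227.1600407021681)) [ 9.5  -0.1   0.17] [0.4 0.1 0.2] now-offset
(-2, np.float64(5.000000000000014), np.float64(217.583302491977)) [11.55 -0.09  1.13] [0.4 0.1 0.2] now-offset
(-2, np.float64(23.56238925925011), np.float64(204.58577760546714)) [13.41 -0.09  2.43] [0.4 0.1 0.2] now-offset
(-2, np.float64(39.58577760546714), np.float64(188.5623892592501)) [15.02 -0.1   4.03] [0.4 0.1 0.2] now-offset
(-2, np.float64(52.58330249197704), np.float64(170.0)) [16.32 -0.1   5.88] [0.4 0.1 0.2] now-offset
(-2, np.float64(62.16004070216809), np.float64(149.46261863233693)) [17.28 -0.11  7.93] [0.4 0.1 0.2] now-offset
(-2, np.float64(68.02500789158705), np.float64(127.57426309670095)) [17.87 -0.12 10.12] [0.4 0.1 0.2] now-offset
(-2, np.float64(70.0), np.float64(105.0)) [18.07 -0.14 12.38] [0.4 0.1 0.2] now-offset
```

View pics/ball.png

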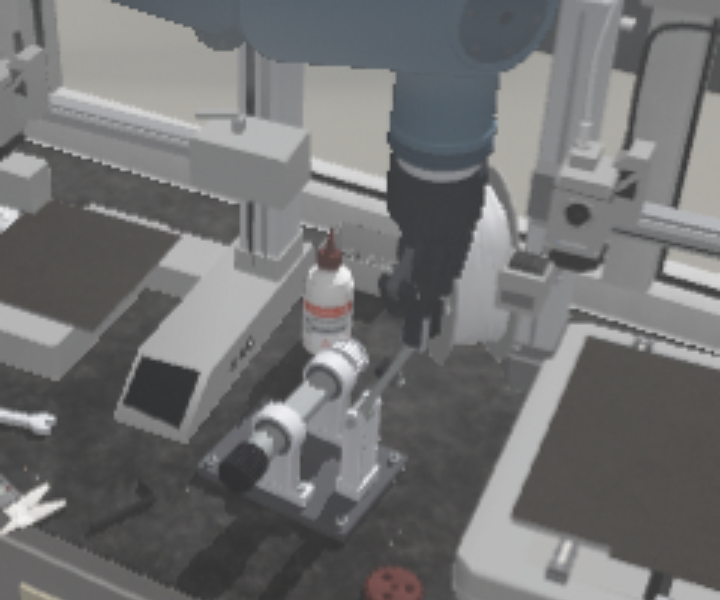

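The fingers hold the ball at about (425,335) in the crop. Now I'll swing it along the arc.

play_rows([
  [[0.6, 0, 0.0, 0, 0, 0, 1.5], [2.8, 0, -0.5, 0, 0, 0, 1.5], [5.0, 0, -0.6, 0, 0, 0, 1.5], [7.3, 0, -0.4, 0, 0, 0, 1.5], [9.5, 0, 0.2, 0, 0, 0, 1.5], [11.5, 0, 1.1, 0, 0, 0, 1.5], [13.4, 0, 2.4, 0, 0, 0, 1.5], [15.0, 0, 4.0, 0, 0, 0, 1.5], [16.3, 0, 5.9, 0, 0, 0, 1.5], [17.3, 0, 7.9, 0, 0, 0, 1.5], [17.6, 0, 9.0, 0, 0, 0, 1.5], [17.6, 0, 9.0, 0, 0, 0, 1.5]],
])

```text
time_s: 9.32
tcp_pos: [0.5432, -0.0728, 0.1398]
ee_rot: [-0.001, 0.729, 0.685, 0.006]
ft_force: [7.5, 26.4, 8.7]
width: 0.204
grasp_force: 31.7
```

```bash
python3 - <<'E'
from h import *
rep()
for th in (12,8,4,2,0,-1):
    t=np.radians(th);dfix(-2,-60+130*np.cos(t),105+130*np.sin(t))
E
```

```text
t 9.32 fix mm [-0.8 73.3 54.8] a [  0.8   0.2 -89.7] j [-20.  14. 102.   1.  64. -17.] F [ 5.7 26.8  8.7] M [ 3.58 -1.06 -0.03] w 17.4 g 31.7
(-2, np.float64(67.15918809539474), np.float64(132.0285198063087)) [-0.62 -0.13  0.46] [ 0.4 -0.6  0.3] now-offset
(-2, np.float64(68.73484893640415), np.float64(123.0925031248085)) [-0.47 -0.13  1.36] [ 0.4 -0.6  0.3] now-offset
(-2, np.float64(69.68332653377715), np.float64(114.0683415867363)) [-0.39 -0.14  2.26] [ 0.4 -0.6  0.3] now-offset
(-2, np.float64(69.92080751248244), np.float64(109.53693457132513)) [-0.37 -0.14  2.72] [ 0.4 -0.6  0.3] now-offset
(-2, np.float64(70.0), np.float64(105.0)) [-0.37 -0.14  3.17] [ 0.4 -0.6  0.3] now-offset
(-2, np.float64(69.98020037033086), np.float64(102.73118716315314)) [-0.37 -0.14  3.4 ] [ 0.4 -0.6  0.3] now-offset
```

play_rows([
  [[0, 0, 0, 0, 0, 0, 6], [0, 0, 0, 0, 0, 0, 6], [0, 0, 0, 0, 0, 0, 6], [0, 0, -3, 0, 0, 0, 6], [0, 0, -5, 0, 0, 0, 6], [-0.5, -0.1, -5, 0, 0, 0, 0], [-0.5, -0.1, -5, 0, 0, 0, 0], [-0.5, -0.1, -5, 0, 0, 0, 0], [-0.5, -0.1, -5, 0, 0, 0, 0], [-0.5, -0.1, -5, 0, 0, 0, 0]],
])

```text
time_s: 10.15
tcp_pos: [0.5391, -0.0845, 0.1887]
ee_rot: [-0.0, 0.729, 0.684, 0.001]
ft_force: [1.0, -0.2, 0.3]
width: 0.008
grasp_force: 0.0
```

```bash
python3 - <<'E'
from h import *
rep();dfix(-2,69,116+19);dfix(-2,69,130+19)
c=cam('scene');P=pts(c).reshape(-1,3);q=F.apply(P-MID,inverse=True)*1000+[0,0,85]
C=c['img'].reshape(-1,3).max(1)
k=(q[:,2]>100)&(q[:,2]<150)&(abs(q[:,0])<18)&(abs(q[:,1]-70)<20);print(k.sum(),q[k].mean(0),q[k].min(0),q[k].max(0))
cv2.imwrite('pics/ball2.png',cv2.resize(c['img'][170:300,240:400,::-1],(720,585)))
E
```

```text
t 10.15 fix mm [ -4.1  61.4 103.7] a [  0.1   0.  -89.8] j [-21.  10. 100.   0.  70. -18.] F [ 1.  -0.1  0.3] M [-0.02  0.    0.01] w 0.7 g 0.0
(-2, 69, 135) [0.75 0.21 5.07] [ 0.  -0.1  0.2] now-offset
(-2, 69, 149) [0.75 0.21 3.67] [ 0.  -0.1  0.2] now-offset
1 [ -4.08168518  56.3428178  147.12347557] [ -4.08168518  56.3428178  147.12347557] [ -4.08168518  56.3428178  147.12347557]
```

View pics/ball2.png

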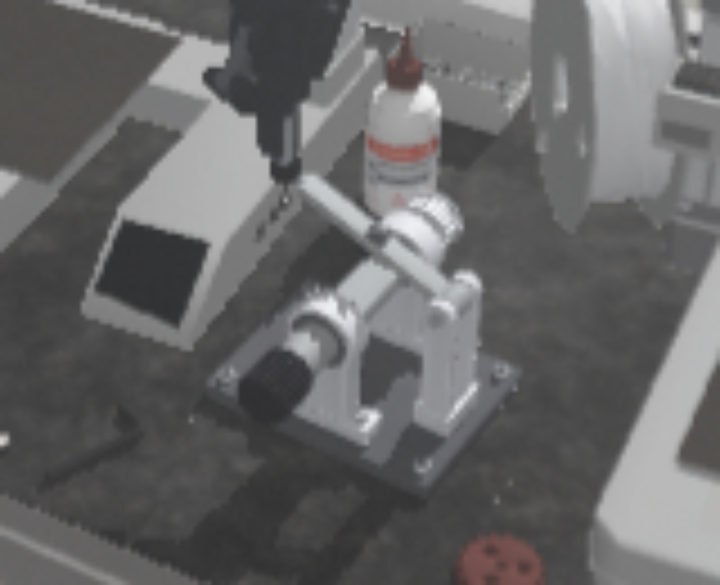

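The arm is partly closed, with the strap running from (440,290) to (305,185), and the ball is hidden behind the fingers. I'll lift clear and measure the ball.

play_rows([
  [[0, 0, -3, 0, 0, 0, 0], [0, 0, -6, 0, 0, 0, 0], [0, 0, -8, 0, 0, 0, 0], [0, 0, -8, 0, 0, 0, 0]],
])

```text
time_s: 10.53
tcp_pos: [0.5418, -0.0853, 0.2746]
ee_rot: [0.004, 0.729, 0.684, 0.003]
ft_force: [0.7, 0.3, 0.5]
width: 0.002
grasp_force: 0.0
```

```bash
cat > arm.py <<'E'
from h import *
def arm():
    for n in('scene','top'):
        A=[]
        for _ in range(3):
            c=cam(n);q=F.apply(pts(c).reshape(-1,3)-MID,inverse=True)*1000+[0,0,85]
            C=c['img'].reshape(-1,3).max(1);rad=np.hypot(q[:,1]+60,q[:,2]-105)
            A.append(np.c_[q,C][(abs(q[:,0])<10)&(q[:,2]>95)&(rad>25)&(rad<143)&(q[:,1]>-45)&(q[:,2]<225)])
        A=np.vstack(A);st=A[(A[:,3]>90)&(A[:,1]>-32)&(A[:,1]<52)&(np.hypot(A[:,1]+60,A[:,2]-105)<112)]
        if len(st)>5:
            k=np.median(np.arctan2(st[:,2]-109,st[:,1]+60));print(n,'strap',len(st),'angle deg',np.degrees(k).round(1),np.polyfit(st[:,1],st[:,2],1).round(3))
        b=A[(A[:,3]<80)&(A[:,1]>35)]
        if len(b): print(n,'ball',len(b),np.median(b[:,:3],0).round(1),np.percentile(b[:,:3],97,axis=0).round(1))
E
python3 -c "
from arm import *
rep();arm()"
```

```text
t 10.53 fix mm [ -1.3  60.7 189.6] a [  0.4  -0.5 -89.8] j [-21.   6.  95.   0.  79. -18.] F [0.6 0.4 0.5] M [0.01 0.01 0.03] w 0.2 g 0.0
scene strap 549 angle deg 23.0 [  0.418 132.581]
scene ball 120 [ -4.5  56.1 161.6] [  5.   65.5 167.6]
```

play_rows([
  [[0.1, 0, 4, 0, 0, 0, 0], [0.2, 0, 8, 0, 0, 0, 0], [0.2, 0, 9, 0, 0, 0, 0], [0.4, 0, 10, 0, 0, 0, 0], [0.5, 0, 11, 0, 0, 0, 0], [0.6, 0, 11.7, 0, 0, 0, 0], [0.7, 0, 12.3, 0, 0, 0, 0], [0.7, 0, 12.8, 0, 0, 0, 0], [0.7, 0, 12.8, 0, 0, 0, 0]],
])

```text
time_s: 11.58
tcp_pos: [0.5406, -0.0775, 0.1418]
ee_rot: [0.001, 0.729, 0.684, 0.001]
ft_force: [-1.2, 0.5, -0.4]
width: -0.002
grasp_force: 0.0
```

```bash
python3 -c "
from arm import *
rep();arm();dfix(-2,69,135)"
```

```text
t 11.58 fix mm [-3.1 68.4 56.8] a [  0.2  -0.1 -89.8] j [-21.  14. 102.   0.  64. -17.] F [-1.2  0.4 -0.4] M [0.02 0.   0.04] w -0.2 g 0.0
scene strap 488 angle deg 1.9 [2.20000e-02 1.10797e+02]
scene ball 167 [ -5.   57.5 164.1] [  8.6  74.8 192.5]
top strap 44 angle deg 0.2 [-7.50000e-02  1.07556e+02]
(-2, 69, 135) [0.08 0.08 0.46] [ 0.2 -0.   0.2] now-offset
```

Tip is at z≈0.120 and the arm is already near 1–2°. I'll press gently further.

play_rows([
  [[0, 0, 0.3, 0, 0, 0, 0], [0, 0, 0.5, 0, 0, 0, 0], [0, 0, 0.5, 0, 0, 0, 0], [0, 0, 0.5, 0, 0, 0, 0]],
])

```text
time_s: 12.22
tcp_pos: [0.5411, -0.0777, 0.1378]
ee_rot: [0.001, 0.729, 0.684, 0.002]
ft_force: [-0.6, 1.0, 5.4]
width: 0.003
grasp_force: 2.7
```

```bash
python3 -c "
from arm import *
rep();arm();dfix(-2,69,135)"
```

```text
t 12.22 fix mm [-2.5 68.3 52.8] a [  0.2  -0.2 -89.8] j [-21.  14. 102.   0.  64. -17.] F [-0.7  1.   5.4] M [ 0.12  0.05 -0.04] w 0.3 g 2.7
scene strap 497 angle deg 0.2 [-9.00000e-03  1.08988e+02]
scene ball 177 [ -4.3  57.7 160.9] [  8.3  74.5 192.5]
top strap 48 angle deg 1.3 [ -0.124 106.044]
(-2, 69, 135) [ 0.07  0.06 -0.03] [ 0.3 -0.   0.2] now-offset
```

play_rows([
  [[0, 0, 0.2, 0, 0, 0, 0], [0, 0, 0.3, 0, 0, 0, 0], [0, 0, 0.4, 0, 0, 0, 0], [0, 0, 0.4, 0, 0, 0, 0], [0, 0, 0.4, 0, 0, 0, 0]],
])

```text
time_s: 12.93
tcp_pos: [0.5415, -0.0777, 0.1363]
ee_rot: [0.002, 0.729, 0.684, 0.002]
ft_force: [-8.6, 2.9, 23.5]
width: 0.002
grasp_force: 12.4
```

```bash
python3 -c "
from arm import *
rep()"
```

```text
t 12.93 fix mm [-2.1 68.3 51.3] a [  0.3  -0.2 -89.7] j [-21.  14. 102.   0.  63. -17.] F [-8.7  2.3 23.5] M [0.65 1.51 0.01] w 0.2 g 12.4
```

That is a hard stop at home height; on the round it would have stopped about 13 mm higher. Retreating and checking.

play_rows([
  [[0, 0, -1, 0, 0, 0, 0], [0, 0, -4, 0, 0, 0, 0], [0, 0, -8, 0, 0, 0, 0], [0, 0, -12, 0, 0, 0, 0], [0, 0, -14, 0, 0, 0, 0], [0, 0, -14, 0, 0, 0, 0], [0, 0, -14, 0, 0, 0, 0]],
])

```text
time_s: 13.52
tcp_pos: [0.5407, -0.0779, 0.2743]
ee_rot: [0.002, 0.729, 0.684, 0.002]
ft_force: [-0.7, 0.8, -0.8]
width: -0.002
grasp_force: 0.0
```

```bash
python3 -c "
from arm import *
rep();arm()
c=cam('scene');cv2.imwrite('pics/end.png',cv2.resize(c['img'][170:310,240:400,::-1],(640,560)))"
```

```text
t 13.52 fix mm [ -2.9  68.  189.3] a [  0.3  -0.3 -89.8] j [-21.   5.  95.   0.  79. -17.] F [-0.8  0.7 -0.8] M [-0.05 -0.   -0.  ] w -0.2 g 0.0
scene strap 474 angle deg 0.5 [-1.00000e-03  1.09467e+02]
scene ball 112 [ -4.3  66.8 112.3] [  4.3  76.6 118.2]
```

View pics/end.png

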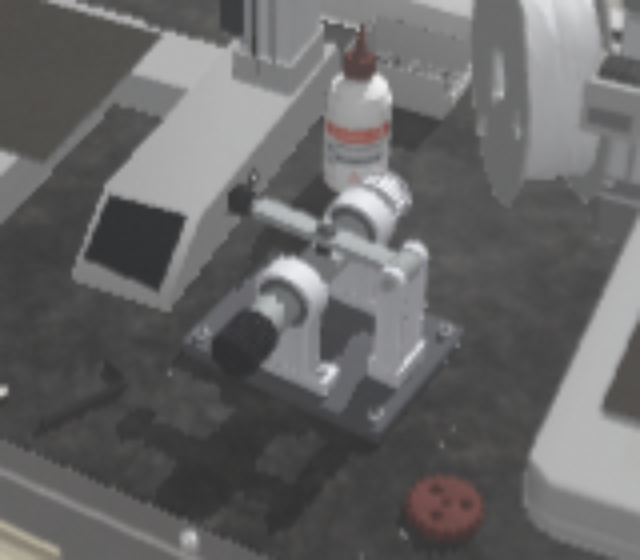

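The arm is closed level: the strap runs from (395,265) to the ball at (240,198), with its slope about 0. The hand is clear, so I'm handing in.

```bash
python3 -c "
from plant import ctrl
print(ctrl.hand_in())"
```

```text
the job is handed in; nothing more can be done
None
```

I handed the job in at about 13.5 s: the hold-down arm was level (about 0° by camera) against a hard stop at home height, the hand was clear, and no tools or parts were touched; I set the flat by camera depth, and the only touch check on it was that stop.

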